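Stack a half-turned parts bin over the filled one and latch it

TASK

The blue bin with the thread spools is full: give it a second tier. Lift the red bin out of the spare blue bin it is nested in, turn it half round compared with the full bin so that it stands on the ledges above the spools instead of nesting, tuck the toes of its two-footed end under the two hooks, and press its other end down until the yellow spring catch snaps over the toe. Leave it level and latched, and leave everything else on the bench where it is.

Things in the scene. Friction and masses are not known exactly. Their poses are not given: they have to be found in the camera images.
- red_mid (a point): Red stack-nest bin, loose, about 0.2 kg; starts nested in the spare bin, 28 mm up. Point: its centre, 35 mm over its underside. Body 190 long (x) x 64 wide (y) x 70 high; upright rim band, 18 high, 2.5 thick, smooth long sides: grip across the 64 mm at mid-length. Same shape and axes as low_bin. x points to its two-footed end, z up; the press lip is at the -x end.
- red_two_feet (a point): Point on the red bin: outer tip of its two-footed end, x +87 mm at underside level. The feet stand at y -17.5 and +17.5 (10 wide); each has a toe 6 high reaching 9 mm out beyond the foot's upright face (toe tip x 87, face x 78), free above to 25 mm up.
- red_one_foot (a point): Point on the red bin: outer tip of its one-footed end, x -87 mm at underside level. One foot 18 wide at y 0, with the same toe. Above it the end rim (x -92.5 to -95, top 70 mm over the underside) carries a small press lip reaching to x -102.
- low_bin: Full blue bin, screwed to the bench, three spools in it (tops 43 mm up). Origin: centre of its underside. x points to its end with two pockets and the yellow catch, -x to the end with one pocket and two hooks. Flat end ledges 52 mm up, from |x| 78 to 92; rim band inside 29.5 mm to each side, top 70 up. A bin turned the same way drops into the pockets; one turned half round stands on the ledges, 52 up.
- low_hooks (a point): Full bin, hook end, ledge level (52 mm up): middle between the inner edges of the two hooks, x -83.5 mm. Hooks at |y| 14 to 28.5 jut inwards 8.5 to 13 mm above the ledge; the stop for the toe tips under them is at x -88.5. A bin tilted 8 to 12 degrees, two-footed end low, slides in under them; level it cannot enter.
- low_catch (a point): Full bin, catch end, ledge level: below the catch's nose, x +82.5 mm. Nose 12 wide at y 0; underside 7.5 mm above the ledge, sloped upper face rising from (x 82.5, 9 mm) to (x 88.5, 23 mm above the ledge), so a toe pressed down drives it outwards; it springs back over the toe. Needs about 5 to 15 N of pressing at the rim.
- catch (a joint): Spring catch of the full bin: 0 = closed; grows in m as it is pushed outwards (range 0 to 0.0065); the spring closes it.
- spare_bin: Empty spare blue bin, loose, 0.3 kg, same shape as the full one; the red bin starts nested in it, turned the same way. Origin: centre of its underside; axes as low_bin. It stays where it is.
- tape_tin: Low open tin of tacks, 77 across x 41 high, between the bins. Origin: centre of its underside. Leave alone.
- stone: Dark whetstone, 35 x 58 x 23. Origin: centre of its underside. Leave alone.
- cup: Red lidded coffee cup, 95 across x 174 high, behind the bins at the left. Origin: centre of its underside. Leave alone.
- wax: White wax pot, 74 across x 88 high, behind the bins at the right. Origin: centre of its underside. Leave alone.
- driver: Small black screwdriver, 150 long x 25 high, lying at the right. Origin: middle of its length, underside. Leave alone.

How it is judged:
On the way:
1. the red bin has been lifted clear of the spare bin (distance between red_mid and spare_bin above 0.14 m), for 0.1 s.
At the end, for the whole second after the job is handed in: The red bin stands half-turned on the full bin: both ends within 3 mm of ledge height and 7 mm of its centre line, toe tips of the two-footed end under the hooks (84.5 to 92 mm from the full bin's centre), and the catch sprung back to within 1.5 mm of closed (x of red_two_feet in the frame of low_bin between -0.092 and -0.0845 m and z of red_two_feet in the frame of low_bin between 0.0495 and 0.055 m and z of red_one_foot in the frame of low_bin between 0.0495 and 0.055 m and y of red_two_feet in the frame of low_bin between -0.007 and 0.007 m and y of red_one_foot in the frame of low_bin between -0.007 and 0.007 m and value of joint catch below 0.0015 m); the robot touches nothing.
It fails at once if another thing on the bench was moved more than 4 cm (distance of any of spare_bin, tape_tin, stone, cup, wax, driver from where it was at the start of the episode above 0.04 m).
It also fails if it takes over 45 s, if anything falls off the work surface, if the arm or the gripper's body presses on something with over 40 N, if the wrist force passes 120 N, or if a joint passes its speed limit or range.

ROBOT

A 7-joint arm with a two-finger parallel gripper is mounted at the origin on a cart in front of the work surface, level with it; the furniture and walls round the work are solid. World frame = base frame: x ahead of the robot, y to its left, z up, the work surface at z = 0. Lengths are in m, angles in rad, forces in N, time in s.
With the tool pointing down it reaches from about 0.4 to 0.75 m from the base axis. Payload 19.5 kg.
Tool frame: the origin (TCP) lies at the very end of the fingers, on their centre line; the grasp point (between the pads) lies 19 mm behind it; z points along the fingers, y is the line along which they close (so a half turn about z gives the same grasp; the last joint's range is limited). The gripper opens to 85 mm and grips with 20 to 120 N. Pads are 22 mm wide; open, the fingers measure 114 mm over their backs; the gripper's body (76 mm by 85 mm) begins 54 mm behind the grasp point. The pads swing forward as they close: fully open they stand 13 mm farther back than shut.
Start: joints at [1.161, 0.707, -0.028, 1.485, 0.022, 0.951, -0.075], TCP at [0.207, -0.537, 0.231] pointing down, gripper open.
Joint ranges: [-2.71, 2.71], [-0.32, 2.16], [-1.57, 1.52], [0, 2.45], [-1.46, 4.6], [0, 2.02], [-2.83, 2.83]. Speed limits (rad/s): [1.89, 1.89, 2.57, 2.57, 3.01, 3.01, 3.01].

INTERFACE

Orientations are given as a unit quaternion [x, y, z, w].
In Python, from plant import sense, camera, calibration, finish_job gives the robot as it stands.
- The arm moves only by the shell command python3 -m inch 'ROWS' [OPENING] [FORCE]. ROWS is a JSON object of lists of equal length, an entry for each row: "slide": the shift along the tool's x, y, z scaled (see below), a list of three; "delta_rot": the turn, a rotation vector about the tool's x, y, z scaled (see below), a list of three. In form: {"slide": [[x, y, z], ...], "delta_rot": [[rx, ry, rz], ...]}. A call has 1 to 12 rows; each row is the pose to reach, as a shift and turn from the pose commanded when the call began, along the tool's axes at that moment, turning the shorter way round; what a row does not reach only later rows make up. The controller multiplies each number of a shift by 20 cm and each number of a turn by pi rad. A row lasts 1/10 s, in which the tool goes at most 50 mm and 8.59 degrees, less where a joint would pass 70% of its speed; a pose out of reach is approached as far as the arm can. A call with a number of a shift or a turn outside -1 to 1 is refused whole. A call with a gripper value outside its range is refused whole. OPENING is the closure, from -1 (fully open) to 1 (shut), so that 0 is half open, set as the call begins (- or left out, the last holds). The fingers move at their own pace and stop on an object; FORCE is the grip in N (left out, the last holds). Time passes only in rows, so rows that repeat a pose let the fingers close. It gives the time, the measured TCP pose, the force, the opening and the grip force at its end, in the units of the state.
- sense(): the state, without advancing time (a new reading comes with each control period).
- camera(name): name is "scene" or "side" or "wrist"; returns the picture (420x560x3 uint8, red, green, blue); there is no depth.
- calibration(name): a dict with "camera_matrix" (3x3 intrinsics, pixels), "extrinsics" (4x4, takes a point from world to camera coordinates). Camera axes: x right, y up, looking along -z (the intrinsics and any distortion apply to the point x, -y, -z); pixel columns grow to the right and rows downward; lengths in m; the calibration is good to about 2 mm. A picture is of the moment at which its call begins: read the wrist's pose just before it. calibration takes no time and is no camera call; for the wrist camera it gives the pose at the moment of the call.
- finish_job(): hands the job in; it is judged then, once.
The state is a dict: "clock": time; "q": joint angles; "dq": joint speeds; "effort": joint torques, N m; "position": TCP position; "eef_rot": TCP orientation; "ft_force": force on the tool from outside, world axes, zero at the start; "moment": the same for the moment, N m; "width": opening from 0.0 (shut) to 1.0 (fully open); "gripper_force": force on a finger pad.
Only numpy, scipy, OpenCV 4.12 (cv2) and the standard library are available. Lean on these libraries where they do the work, as an engineer would, in place of code of your own. Each camera call takes 0.05 s, during which the arm holds its last target. There are 200 camera calls.

## Working session

There is one attempt and no reset: what is moved stays moved. The work goes in short steps, Python scripts to look and compute and a shell command to move; the robot and the scene stay as the last step left them, time stands still between calls to the robot, and variables do not carry over. Pictures are saved under pics/ and viewed, at most 10 in all, crops included, and the job is handed in when it is done.

```bash
ls; mkdir -p pics; python3 - <<'E'
from plant import *
import cv2
for n in("scene","side"):
    cv2.imwrite(f"pics/{n}0.png",camera(n)[:,:,::-1]); c=calibration(n); print(n,c["camera_matrix"],c["extrinsics"],[k for k in c])
s=sense();print(s)
E
```

```text
pics
scene [[542.38698934   0.         277.69519549]
 [  0.         542.38698934 207.16076275]
 [  0.           0.           1.        ]] [[-0.56196233 -0.82714544 -0.00536235  0.32735785]
 [ 0.34370087 -0.23939711  0.90805217 -0.26969986]
 [-0.75237494  0.50844807  0.41882277 -0.92172255]
 [ 0.          0.          0.          1.        ]] ['camera_matrix', 'extrinsics']
side [[405.73399939   0.         282.56447417]
 [  0.         405.73399939 206.92560387]
 [  0.           0.           1.        ]] [[ 0.9318509  -0.36283781 -0.00162047 -0.58647429]
 [ 0.12752685  0.3233306   0.93765357 -0.14935015]
 [-0.33969222 -0.87395998  0.34756747 -0.93226181]
 [ 0.          0.          0.          1.        ]] ['camera_matrix', 'extrinsics']
{'clock': 0.1, 'q': array([ 1.16128974,  0.70703009, -0.02763682,  1.48494073,  0.02202834,
        0.95090755, -0.07548188]), 'dq': array([ 0.0009069 ,  0.00029195,  0.00068548,  0.00135285, -0.00073355,
       -0.00201856, -0.00015508]), 'effort': array([ 1.40308715e-03, -8.84277105e+01,  1.23641767e+00, -2.36450279e+01,
        1.70163775e-02,  5.17924433e-03, -3.22186122e-05]), 'position': array([ 0.20667107, -0.53632339,  0.23088288]), 'eef_rot': array([ 9.83132820e-01,  1.82892365e-01, -1.09390064e-04, -4.78878734e-04]), 'ft_force': array([-0.5404227 , -0.00700744, -0.22283153]), 'moment': array([-0.00178106,  0.0090838 , -0.01549424]), 'gripper_force': 0.0, 'width': 0.9982259174642204}
```

View pics/scene0.png

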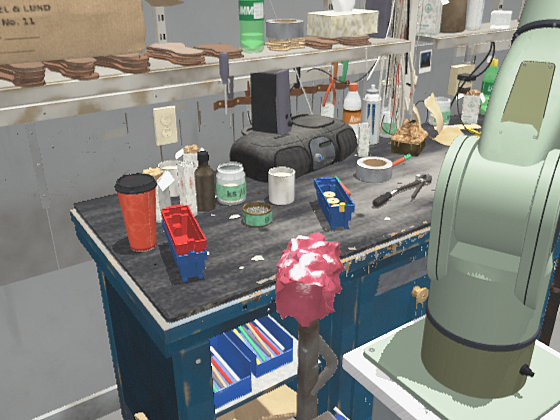

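View pics/side0.png

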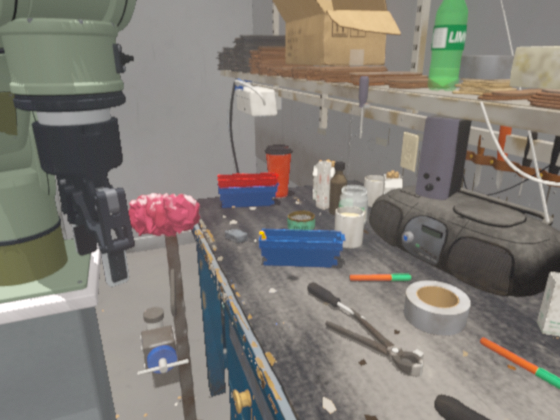

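```bash
python3 - <<'E'
import cv2,numpy as np
a=cv2.imread("pics/scene0.png");b=cv2.imread("pics/side0.png")
def c(i,x,y): return cv2.resize(i[y:y+75,x:x+100],None,fx=4,fy=4,interpolation=cv2.INTER_CUBIC)
o=np.vstack([np.hstack([c(a,135,205),c(a,285,165)]),np.hstack([c(b,200,150),c(b,255,210)])])
cv2.imwrite("pics/crop0.png",o)
E
```

```text
(no output)
```

View pics/crop0.png

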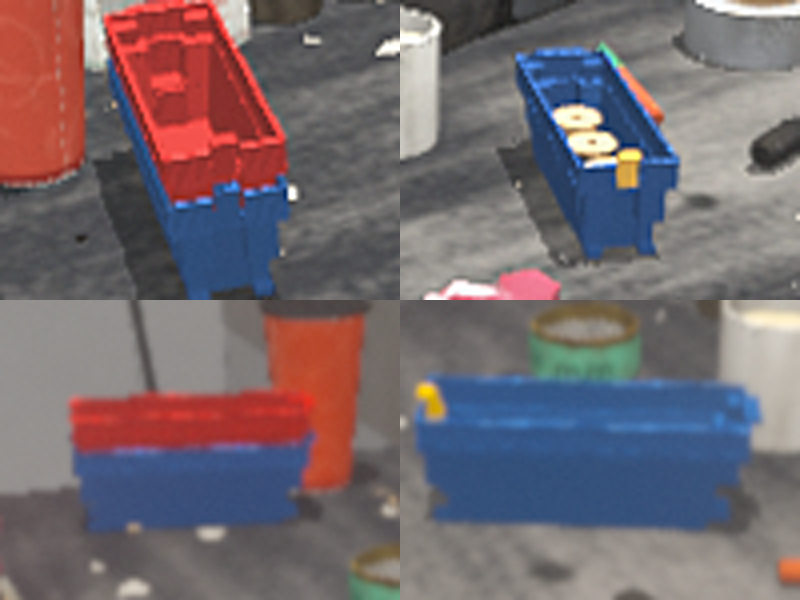

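```bash
cat > h.py <<'E'
import numpy as np, cv2
from scipy.spatial.transform import Rotation as R
from plant import *
def proj(c,P):
    E=c["extrinsics"];K=c["camera_matrix"]
    p=np.atleast_2d(P)@E[:3,:3].T+E[:3,3]; p=p*[1,-1,-1]; p=p@K.T
    return p[:,:2]/p[:,2:]
def onplane(c,uv,z):
    E=c["extrinsics"];K=c["camera_matrix"]
    d=np.c_[np.atleast_2d(uv),np.ones(len(np.atleast_2d(uv)))]@np.linalg.inv(K).T*[1,-1,-1]
    d=d@E[:3,:3]; o=-E[:3,:3].T@E[:3,3]
    return o+d*((z-o[2])/d[:,2])[:,None]
E
python3 - <<'E'
from h import *
c=calibration("scene")
for n,uv,z in(("red",[[161.25,209.5],[176,243],[206.25,239.5],[188,205.5]],.098),("full",[[314.2,178.7],[330.5,206.7],[354.5,204.5],[335,177.5]],.07)):
    p=onplane(c,uv,z);print(n,p.round(3).tolist(),p.mean(0)); f=(p[0]+p[3])/2;k=(p[1]+p[2])/2;print(f-k,np.degrees(np.arctan2(*(k-f)[1::-1])))
s=sense();print(R.from_quat(s["eef_rot"]).as_matrix().round(3))
c=calibration("wrist");E=c["extrinsics"];print(-E[:3,:3].T@E[:3,3], E[:3,:3].round(3),c["camera_matrix"])
E
```

```text
red [[0.689, 0.257, 0.098], [0.518, 0.297, 0.098], [0.496, 0.239, 0.098], [0.673, 0.195, 0.098]] [0.59375474 0.24689991 0.098     ]
[ 0.17427205 -0.04203858  0.        ] 166.43798093549978
full [[0.693, -0.199, 0.07], [0.521, -0.117, 0.07], [0.497, -0.175, 0.07], [0.666, -0.252, 0.07]] [ 0.59450814 -0.18557229  0.07      ]
[ 0.17013884 -0.07926614  0.        ] 155.01961513814516
[[ 0.933  0.36  -0.   ]
 [ 0.36  -0.933  0.001]
 [-0.    -0.001 -1.   ]]
[ 0.27758272 -0.50970614  0.37391533] [[ 0.362 -0.932 -0.001]
 [ 0.89   0.346 -0.296]
 [ 0.277  0.107  0.955]] [[343.42490545   0.         281.15908175]
 [  0.         343.42490545 213.62703425]
 [  0.           0.           1.        ]]
```

```bash
cat >> h.py <<'E'
def tri(a,b):
    A=[]
    for n,uv in(("scene",a),("side",b)):
        c=calibration(n);M=c["camera_matrix"]@np.diag([1,-1,-1])@c["extrinsics"][:3]
        A+=[uv[0]*M[2]-M[0],uv[1]*M[2]-M[1]]
    A=np.array(A);return np.linalg.lstsq(A[:,:3],-A[:,3],rcond=None)[0]
def down(yaw): # tool z down, tool x at yaw (deg)
    return R.from_euler("z",yaw,degrees=True)*R.from_euler("x",180,degrees=True)
def rows(p,rot):
    s=sense();r=R.from_quat(s["eef_rot"])
    print("at",s["position"].round(4),"t",s["clock"],"slide",(r.inv().apply(np.array(p)-s["position"])/.2).round(4),"rot",((r.inv()*rot).as_rotvec()/np.pi).round(4))
E
python3 - <<'E'
from h import *
print("pink",tri((310,275),(165,215)),"cup lid",tri((137,184),(278,149)))
print("cup base",onplane(calibration("scene"),[145,240],0), "shelf?",tri((222,52),(365,78)))
rows([.35,-.36,.35],down(60))
E
```

```text
pink [0.32086485 0.10052157 0.0540088 ] cup lid [0.72542313 0.29490517 0.16269418]
cup base [[0.74689381 0.28439377 0.        ]] shelf? [ 0.85706077 -0.0150911   0.41018101]
at [ 0.2067 -0.5363  0.2309] t 0.1 slide [ 0.9857 -0.5655 -0.5951] rot [-3.000e-04 -1.000e-04 -2.162e-01]
```

```bash
python3 -m inch '{"slide":[[0.5,-0.3,-0.5],[0.99,-0.57,-0.5],[0.99,-0.57,-0.5],[0.99,-0.57,-0.5],[0.99,-0.57,-0.5],[0.99,-0.57,-0.5]],"delta_rot":[[0,0,-0.04],[0,0,-0.09],[0,0,-0.14],[0,0,-0.18],[0,0,-0.22],[0,0,-0.22]]}' -0.6
python3 - <<'E'
from h import *
rows([.50,-.20,.33],down(110))
E
```

```text
clock: 0.7
position: [0.3544, -0.3548, 0.3331]
eef_rot: [0.86, 0.51, 0.002, 0.001]
ft_force: [-0.3, -1.4, -1.0]
width: 0.798
gripper_force: 0.0
at [ 0.3544 -0.3548  0.3331] t 0.7 slide [1.0284 0.2675 0.0184] rot [ 1.200e-03 -1.000e-04 -2.703e-01]
```

```bash
python3 -m inch '{"slide":[[0.3,0.08,0],[0.6,0.16,0],[0.9,0.25,0],[1,0.27,0],[1,0.27,0],[1,0.27,0],[1,0.27,0],[1,0.27,0]],"delta_rot":[[0,0,-0.04],[0,0,-0.09],[0,0,-0.14],[0,0,-0.18],[0,0,-0.22],[0,0,-0.27],[0,0,-0.27],[0,0,-0.27]]}'
python3 - <<'E'
from h import *
import pickle
c=calibration("wrist");cv2.imwrite("pics/w1.png",camera("wrist")[:,:,::-1]);pickle.dump(c,open("w1.pkl","wb"))
rows([.55,.0,.33],down(140))
E
```

```text
clock: 1.5
position: [0.4953, -0.2115, 0.3311]
eef_rot: [0.581, 0.814, -0.0, -0.0]
ft_force: [0.2, 0.7, -0.7]
width: 0.795
gripper_force: 0.0
at [ 0.4953 -0.2115  0.3312] t 1.55 slide [0.9111 0.6026 0.006 ] rot [-1.000e-04 -1.000e-04 -1.723e-01]
```

View pics/w1.png

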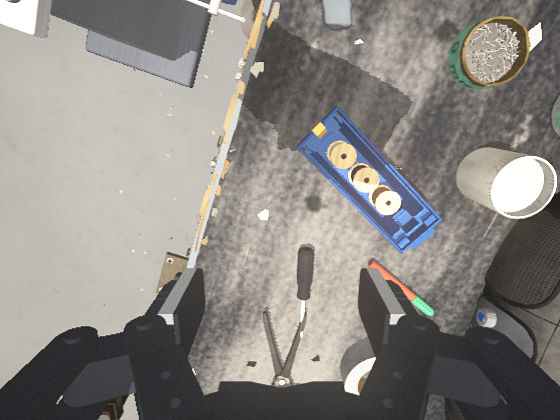

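```bash
cat >> h.py <<'E'
from scipy.optimize import minimize
def fit(c,mask,x0,z1,z0):
    m=cv2.GaussianBlur((mask>0).astype(np.float32),(0,0),1)
    def hull(v,S=1):
        x,y,a=v;t=np.radians(a);P=[]
        for sx,sy in((1,1),(1,-1),(-1,-1),(-1,1)):
            X,Y=.095*sx,.032*sy
            for z in(z0,z1):P.append([x+X*np.cos(t)-Y*np.sin(t),y+X*np.sin(t)+Y*np.cos(t),z])
        return cv2.convexHull(proj(c,P).astype(np.float32))
    def cost(v):
        g=np.zeros(m.shape,np.uint8);cv2.fillConvexPoly(g,(hull(v)*64).round().astype(np.int32),255,cv2.LINE_AA,6)
        return np.abs(cv2.GaussianBlur(g/255.,(0,0),1)-m).sum()
    best=None
    x=np.array(x0,float)
    for k in range(3):
        r=minimize(cost,x,method="Nelder-Mead",options=dict(initial_simplex=x+np.array([[0,0,0],[.006,0,0],[0,.006,0],[0,0,3]])/(k+1)));x=r.x
    return x,r.fun,hull(x)
def bigmask(hsv,lo,hi,seed):
    m=cv2.inRange(hsv,lo,hi);m=cv2.morphologyEx(m,cv2.MORPH_CLOSE,np.ones((5,5)))
    n,l,s,ce=cv2.connectedComponentsWithStats(m)
    i=min([i for i in range(1,n) if s[i,4]>800],key=lambda i:np.hypot(*(ce[i]-seed)))
    h=cv2.convexHull(np.argwhere(l==i)[:,::-1].astype(np.int32));o=np.zeros_like(m)
    return cv2.fillConvexPoly(o,h,255)
E
python3 - <<'E'
from h import *
import pickle
c=pickle.load(open("w1.pkl","rb"));im=cv2.imread("pics/w1.png");hsv=cv2.cvtColor(im,cv2.COLOR_BGR2HSV)
m=bigmask(hsv,(100,120,50),(125,255,255),(367,180))
v,f,h=fit(c,m,(.594,-.186,155),.07,.052);print(v,f,(m>0).sum())
cv2.polylines(im,[h.astype(np.int32)],True,(0,255,0));cs,_=cv2.findContours(m,0,2);cv2.drawContours(im,cs,-1,(0,0,255))
cv2.imwrite("pics/w1fit.png",cv2.resize(im[80:280,270:470],None,fx=3,fy=3))
print(proj(c,[[*onplane(c,[440,217],.07)[0]]]),onplane(c,[[334,107],[300,148],[403,250],[440,217]],.07).round(3).tolist())
E
```

```text
[  0.65889866  -0.2152611  154.77447557] 2921.849141945041 5119
[[440. 217.]] [[0.527, -0.121, 0.07], [0.506, -0.176, 0.07], [0.675, -0.254, 0.07], [0.699, -0.199, 0.07]]
```

View pics/w1fit.png

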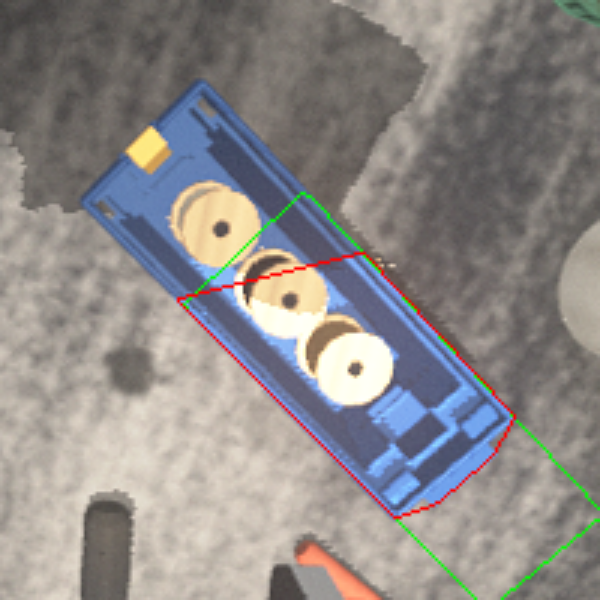

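```bash
python3 -m inch '{"slide":[[0.2,0.1,0],[0.45,0.3,0],[0.7,0.45,0],[0.91,0.6,0],[0.91,0.6,0],[0.91,0.6,0],[0.91,0.6,0]],"delta_rot":[[0,0,-0.04],[0,0,-0.09],[0,0,-0.14],[0,0,-0.172],[0,0,-0.172],[0,0,-0.172],[0,0,-0.172]]}'
python3 - <<'E'
from h import *
rows([.61,.18,.30],down(166.4))
E
```

```text
clock: 2.25
position: [0.5487, 0.0, 0.3312]
eef_rot: [0.341, 0.94, -0.0, -0.0]
ft_force: [-0.4, -0.4, 0.0]
width: 0.802
gripper_force: 0.0
at [0.5487 0.     0.3312] t 2.25 slide [0.3422 0.8869 0.1555] rot [-0.0002 -0.     -0.1462]
```

```bash
python3 -m inch '{"slide":[[0.07,0.2,0.03],[0.14,0.4,0.06],[0.2,0.6,0.1],[0.3,0.8,0.14],[0.34,0.887,0.155],[0.34,0.887,0.155],[0.34,0.887,0.155]],"delta_rot":[[0,0,-0.04],[0,0,-0.09],[0,0,-0.146],[0,0,-0.146],[0,0,-0.146],[0,0,-0.146],[0,0,-0.146]]}'
python3 - <<'E'
from h import *
import pickle
c=pickle.load(open("w1.pkl","rb"))
uv=np.array([[205,80],[82,205],[396,518],[514,417]])/3+[269.7,79.7]
p=onplane(c,uv,.07);print(p.round(4).tolist(),p.mean(0));k=(p[0]+p[1])/2;f=(p[2]+p[3])/2
print(np.linalg.norm(k-f),np.linalg.norm(p[0]-p[1]),np.linalg.norm(p[2]-p[3]),np.degrees(np.arctan2(*(k-f)[1::-1])))
c=calibration("wrist");im=camera("wrist")[:,:,::-1];cv2.imwrite("pics/w2.png",im);pickle.dump(c,open("w2.pkl","wb"))
q=proj(c,[[.594,.247,.098]])[0].astype(int);print(q,sense()["position"])
x,y=max(q[0]-130,0),max(q[1]-100,0);print(x,y)
cv2.imwrite("pics/w2c.png",cv2.resize(im[y:y+200,x:x+260],None,fx=3,fy=3))
E
```

```text
clock: 2.95
position: [0.6102, 0.1788, 0.3002]
eef_rot: [0.119, 0.993, -0.0, 0.0]
ft_force: [-1.7, -0.5, 0.5]
width: 0.801
gripper_force: 0.0
[[0.531, -0.1189, 0.07], [0.5032, -0.1774, 0.07], [0.6744, -0.2575, 0.07], [0.7011, -0.2004, 0.07]] [ 0.60240679 -0.18853906  0.07      ]
0.1887967793674955 0.06483336074212169 0.06309078121404928 154.66858473919618
[344 152] [0.6103181  0.17837903 0.3004992 ]
214 52
```

View pics/w2c.png

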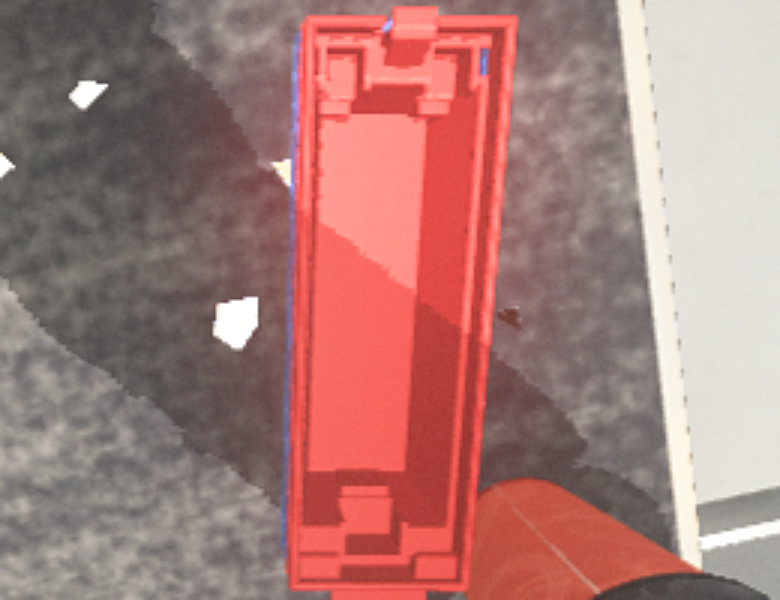

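```bash
python3 - <<'E'
from h import *
import pickle
c=pickle.load(open("w2.pkl","rb"))
uv=np.array([[306,17],[519,17],[470,590],[289,590]])/3+[213.7,51.7]
p=onplane(c,uv,.098);print(p.round(4).tolist(),p.mean(0));k=(p[0]+p[1])/2;f=(p[2]+p[3])/2
y=np.degrees(np.arctan2(*(k-f)[1::-1]));m=p.mean(0)
print(np.linalg.norm(k-f),np.linalg.norm(p[0]-p[1]),np.linalg.norm(p[2]-p[3]),y)
rows([m[0],m[1],.068],down(y))
E
```

```text
[[0.5019, 0.2372, 0.098], [0.5172, 0.3008, 0.098], [0.7023, 0.256, 0.098], [0.687, 0.1922, 0.098]] [0.60211359 0.24654863 0.098     ]
0.19048228774265175 0.0654597570576122 0.065583001316529 166.37970817014588
at [0.6103 0.1784 0.3005] t 3.0 slide [0.121  0.3223 1.1622] rot [-0.0002  0.0002 -0.0002]
```

```bash
python3 -m inch '{"slide":[[0.06,0.16,0.1],[0.12,0.322,0.3],[0.12,0.322,0.5],[0.12,0.322,0.7],[0.12,0.322,0.85],[0.12,0.322,0.95],[0.12,0.322,0.95],[0.12,0.322,0.95]],"delta_rot":[[0,0,0],[0,0,0],[0,0,0],[0,0,0],[0,0,0],[0,0,0],[0,0,0],[0,0,0]]}' -1
python3 - <<'E'
from h import *
rows([.6021,.2465,.068],down(166.38))
c=calibration("wrist");im=camera("wrist")[:,:,::-1];cv2.imwrite("pics/w3.png",im)
E
```

```text
clock: 3.8
position: [0.6023, 0.2475, 0.1115]
eef_rot: [0.118, 0.993, 0.0, 0.0]
ft_force: [0.1, -0.3, 0.5]
width: 0.997
gripper_force: 0.0
at [0.6023 0.2475 0.1115] t 3.8 slide [-2.000e-04 -5.400e-03  2.174e-01] rot [0.0002 0.0003 0.0001]
```

View pics/w3.png

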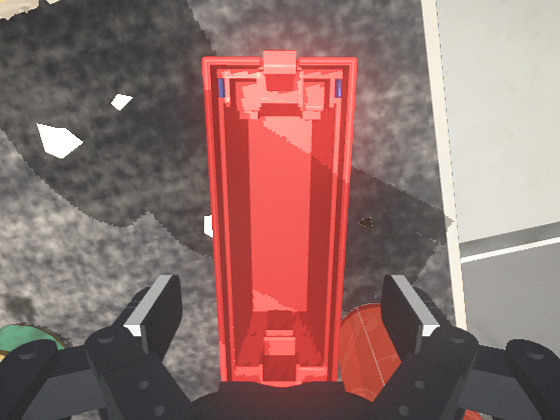

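```bash
python3 -m inch '{"slide":[[0,-0.005,0.1],[0,-0.005,0.217],[0,-0.005,0.217],[0,-0.005,0.217]],"delta_rot":[[0,0,0],[0,0,0],[0,0,0],[0,0,0]]}' -1
python3 -m inch '{"slide":[[0,0,0],[0,0,0],[0,0,0],[0,0,0],[0,0,0],[0,0,0]],"delta_rot":[[0,0,0],[0,0,0],[0,0,0],[0,0,0],[0,0,0],[0,0,0]]}' 1 70
python3 -m inch '{"slide":[[0,0,-0.05],[0,0,-0.1],[0,0,-0.2],[0,0,-0.35],[0,0,-0.5],[0,0,-0.7],[0,0,-0.9],[0,0,-0.9],[0,0,-0.9]],"delta_rot":[[0,0,0],[0,0,0],[0,0,0],[0,0,0],[0,0,0],[0,0,0],[0,0,0],[0,0,0],[0,0,0]]}'
```

```text
clock: 4.25
position: [0.6019, 0.2476, 0.0684]
eef_rot: [0.118, 0.993, 0.0, 0.0]
ft_force: [0.1, 0.7, 0.1]
width: 0.999
gripper_force: 0.0
clock: 4.85
position: [0.602, 0.2475, 0.0688]
eef_rot: [0.118, 0.993, 0.0, 0.001]
ft_force: [-3.0, -2.6, 14.3]
width: 0.74
gripper_force: 74.0
clock: 5.75
position: [0.6014, 0.2476, 0.2479]
eef_rot: [0.117, 0.993, 0.0, 0.001]
ft_force: [0.2, 0.7, -3.5]
width: 0.74
gripper_force: 77.8
```

```bash
cat >> h.py <<'E'
LOW=np.array([.6024,-.1885,0]);LY=154.67;GZ=.040
def place(tipx,h,tilt,dy=0): # toe tip in low frame -> TCP pose
    Rl=R.from_euler("z",LY,degrees=True)
    Rr=R.from_euler("z",LY-180,degrees=True)*R.from_euler("y",tilt,degrees=True)
    tip=LOW+Rl.apply([tipx,dy,.052+h])
    return tip+Rr.apply([-.087,0,GZ]),Rr*R.from_euler("x",180,degrees=True)
E
python3 - <<'E'
from h import *
a=cv2.imread("pics/side0.png");b=camera("side")[:,:,::-1];cv2.imwrite("pics/side1.png",b)
for i in(a,b):
    for lo,hi in(((100,120,40),(125,255,255)),((0,150,60),(6,255,255))):
        m=cv2.inRange(cv2.cvtColor(i[:215,210:285].copy(),cv2.COLOR_BGR2HSV),lo,hi);ys,xs=np.nonzero(m);print(len(xs),xs.min()+210,xs.max()+210,ys.min(),ys.max())
rows([.57,.12,.31],down(120));print(place(-.080,.06,10)[0],place(-.080,.06,10)[1].as_matrix())
E
```

```text
866 219 275 87 206
1125 218 284 155 196
1230 218 277 182 206
1695 215 284 119 196
at [0.6012 0.2473 0.2468] t 5.8 slide [ 0.0033 -0.6555 -0.3158] rot [-1.000e-04 -0.000e+00  2.585e-01]
[ 0.60354578 -0.18904234  0.1664997 ] [[ 8.90127018e-01 -4.27831181e-01 -1.56953409e-01]
 [-4.21331464e-01 -9.03858662e-01  7.42921050e-02]
 [-1.73648178e-01  1.24900090e-16 -9.84807753e-01]]
```

```bash
python3 -m inch '{"slide":[[0,0,-0.2],[0,-0.1,-0.3],[0,-0.25,-0.31],[0,-0.4,-0.31],[0,-0.55,-0.31],[0,-0.65,-0.31],[0,-0.65,-0.31],[0,-0.65,-0.31]],"delta_rot":[[0,0,0.02],[0,0,0.06],[0,0,0.1],[0,0,0.14],[0,0,0.18],[0,0,0.22],[0,0,0.258],[0,0,0.258]]}'
python3 - <<'E'
from h import *
rows([.56,-.03,.30],down(70))
E
```

```text
clock: 6.6
position: [0.5708, 0.1206, 0.3083]
eef_rot: [0.501, 0.866, -0.001, -0.0]
ft_force: [0.0, 0.1, -3.7]
width: 0.733
gripper_force: 79.0
at [0.5708 0.1206 0.3083] t 6.6 slide [-0.6257 -0.4222  0.0417] rot [-4.000e-04  1.000e-04  2.773e-01]
```

```bash
python3 -m inch '{"slide":[[-0.1,-0.07,0],[-0.2,-0.14,0],[-0.3,-0.2,0],[-0.42,-0.28,0.02],[-0.53,-0.35,0.04],[-0.62,-0.42,0.04],[-0.62,-0.42,0.04],[-0.62,-0.42,0.04]],"delta_rot":[[0,0,0.03],[0,0,0.075],[0,0,0.12],[0,0,0.165],[0,0,0.21],[0,0,0.25],[0,0,0.277],[0,0,0.277]]}'
python3 - <<'E'
from h import *
rows([.58,-.15,.28],down(22))
E
```

```text
clock: 7.4
position: [0.5604, -0.0281, 0.3003]
eef_rot: [0.817, 0.576, -0.0, -0.0]
ft_force: [0.3, 0.2, -2.8]
width: 0.734
gripper_force: 79.0
at [ 0.5604 -0.0281  0.3003] t 7.4 slide [-0.541   0.2975  0.101 ] rot [-4.000e-04  2.000e-04  2.685e-01]
```

```bash
python3 -m inch '{"slide":[[-0.1,0.05,0],[-0.2,0.1,0],[-0.3,0.15,0.03],[-0.4,0.2,0.06],[-0.5,0.27,0.1],[-0.54,0.297,0.1],[-0.54,0.297,0.1],[-0.54,0.297,0.1]],"delta_rot":[[0,0,0.03],[0,0,0.075],[0,0,0.12],[0,0,0.165],[0,0,0.21],[0,0,0.25],[0,0,0.2685],[0,0,0.2685]]}'
python3 - <<'E'
from h import *
rows(*place(-.074,.09,10))
E
```

```text
clock: 8.2
position: [0.58, -0.1491, 0.2802]
eef_rot: [0.981, 0.192, -0.001, -0.001]
ft_force: [0.0, 0.9, -2.6]
width: 0.734
gripper_force: 79.0
at [ 0.58   -0.1491  0.2802] t 8.2 slide [0.0138 0.2076 0.4182] rot [ 0.0228 -0.0519  0.2632]
```

```bash
python3 -m inch '{"slide":[[0,0.1,0.05],[0,0.2,0.1],[0.014,0.208,0.2],[0.014,0.208,0.3],[0.014,0.208,0.4],[0.014,0.208,0.418],[0.014,0.208,0.418],[0.014,0.208,0.418],[0.014,0.208,0.418]],"delta_rot":[[0.004,-0.008,0.04],[0.008,-0.016,0.08],[0.012,-0.026,0.13],[0.016,-0.035,0.175],[0.02,-0.044,0.22],[0.0228,-0.0519,0.2632],[0.0228,-0.0519,0.2632],[0.0228,-0.0519,0.2632],[0.0228,-0.0519,0.2632]]}'
python3 - <<'E'
from h import *
for i in range(1): rows(*place(-.079,.015,10))
im=[camera(n)[:,:,::-1] for n in("wrist","scene","side")]
a,b=im[1],im[2]
o=np.hstack([cv2.resize(im[0],(480,360)),np.vstack([cv2.resize(a[130:220,280:400],(320,240)),cv2.resize(b[160:250,240:360],(320,240))])[:360]]) if 0 else None
L=cv2.resize(im[0],(400,300));S=cv2.resize(a[120:225,275:415],(400,300));D=cv2.resize(b[165:270,235:375],(400,300))
cv2.imwrite("pics/m4.png",np.vstack([np.hstack([S,D]),np.hstack([L,np.zeros_like(L)])]))
E
```

```text
clock: 9.1
position: [0.5982, -0.1873, 0.1979]
eef_rot: [0.972, -0.218, -0.084, -0.019]
ft_force: [0.8, 0.0, -2.0]
width: 0.729
gripper_force: 79.0
at [ 0.5982 -0.1873  0.1979] t 9.1 slide [ 0.088  -0.003   0.3726] rot [-0.0003 -0.0009  0.0002]
```

View pics/m4.png

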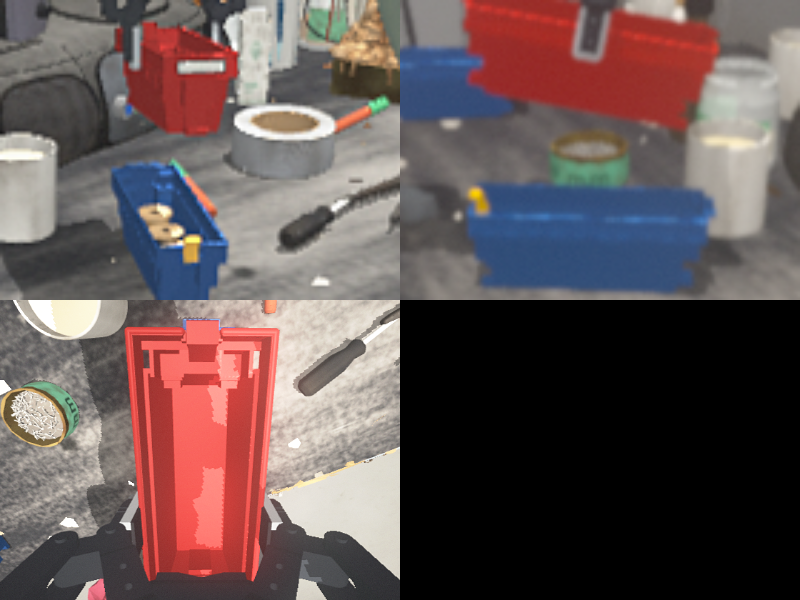

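```bash
python3 -m inch '{"slide":[[0.02,0,0.08],[0.045,-0.003,0.18],[0.065,-0.003,0.28],[0.088,-0.003,0.37],[0.088,-0.003,0.37],[0.088,-0.003,0.37],[0.088,-0.003,0.37]],"delta_rot":[[0,0,0],[0,0,0],[0,0,0],[0,0,0],[0,0,0],[0,0,0],[0,0,0]]}'
python3 - <<'E'
from h import *
rows(*place(-.080,0,10));rows(*place(-.080,.005,10));rows(*place(-.087,.0,10))
E
```

```text
clock: 9.95
position: [0.6028, -0.1892, 0.1226]
eef_rot: [0.972, -0.221, -0.083, -0.019]
ft_force: [0.2, -0.2, -1.9]
width: 0.735
gripper_force: 78.9
at [ 0.6028 -0.1892  0.1226] t 9.95 slide [ 0.0167 -0.0024  0.0789] rot [-0.0003 -0.001  -0.0014]
at [ 0.6028 -0.1892  0.1226] t 9.95 slide [ 0.0124 -0.0024  0.0542] rot [-0.0003 -0.001  -0.0014]
at [ 0.6028 -0.1892  0.1226] t 9.95 slide [ 0.0512 -0.0025  0.0729] rot [-0.0003 -0.001  -0.0014]
```

```bash
python3 -m inch '{"slide":[[0.006,-0.002,0.03],[0.0125,-0.002,0.058],[0.0125,-0.002,0.058]],"delta_rot":[[0,0,0],[0,0,0],[0,0,0]]}'
for k in 1 2; do python3 -m inch '{"slide":[[0.001,0,0.005],[0.0018,0,0.01],[0.0018,0,0.01]],"delta_rot":[[0,0,0],[0,0,0],[0,0,0]]}'; done
```

```text
clock: 10.25
position: [0.6026, -0.1887, 0.1087]
eef_rot: [0.971, -0.221, -0.085, -0.019]
ft_force: [-0.1, 0.4, -2.6]
width: 0.734
gripper_force: 78.9
clock: 10.55
position: [0.603, -0.189, 0.1075]
eef_rot: [0.971, -0.221, -0.084, -0.019]
ft_force: [0.2, 0.1, -1.5]
width: 0.733
gripper_force: 78.9
clock: 10.85
position: [0.6028, -0.1889, 0.1059]
eef_rot: [0.971, -0.221, -0.084, -0.019]
ft_force: [-3.5, 1.8, 7.3]
width: 0.736
gripper_force: 80.3
```

```bash
python3 -m inch '{"slide":[[-0.0006,0,-0.004],[0.009,0,-0.0055],[0.0145,0,-0.0065],[0.019,0,-0.0075],[0.019,0,-0.0075]],"delta_rot":[[0,0,0],[0,0,0],[0,0,0],[0,0,0],[0,0,0]]}'
python3 - <<'E'
from h import *
s=sense();t=R.from_quat(s["eef_rot"])*R.from_euler("x",180,degrees=True).inv()
print((R.from_euler("z",-LY,degrees=True).apply(s["position"]+t.apply([.087,0,-.04])-LOW)*1e3).round(2))
E
```

```text
clock: 11.35
position: [0.6067, -0.1907, 0.1063]
eef_rot: [0.971, -0.221, -0.084, -0.019]
ft_force: [-2.7, 0.8, 2.6]
width: 0.733
gripper_force: 79.5
[-83.65   0.56  51.88]
```

```bash
cat > tip.py <<'E'
from h import *
s=sense();t=R.from_quat(s["eef_rot"])*R.from_euler("x",180,degrees=True).inv()
Li=R.from_euler("z",-LY,degrees=True)
print("tip",(Li.apply(s["position"]+t.apply([.087,0,-.04])-LOW)*1e3).round(2),"F low",Li.apply(s["ft_force"]).round(1))
E
for k in 1 2; do python3 -m inch '{"slide":[[0.005,0,-0.001],[0.01,0,-0.002],[0.01,0,-0.002]],"delta_rot":[[0,0,0],[0,0,0],[0,0,0]]}'|head -1; python3 tip.py; done
```

```text
clock: 11.65
tip [-85.73   0.58  51.9 ] F low [ 1.7 -0.7  2.3]
clock: 11.95
tip [-86.91   0.56  51.97] F low [8.5 0.3 8.1]
```

```bash
python3 - <<'E'
from h import *
p0,r0=place(-.0875,0,10)
for t in(9,8,7,6):
    p,r=place(-.0875,.0,t);print((r0.inv().apply(p-p0)/.2).round(4),((r0.inv()*r).as_rotvec()/np.pi).round(4))
E
```

```text
[-0.0034  0.      0.0076] [0.     0.0056 0.    ]
[-0.0067  0.      0.0153] [0.     0.0111 0.    ]
[-0.0099 -0.      0.023 ] [0.     0.0167 0.    ]
[-0.0129  0.      0.0308] [ 0.      0.0222 -0.    ]
```

```bash
python3 -m inch '{"slide":[[-0.0034,0,0.0076],[-0.0067,0,0.0153],[-0.0099,0,0.023],[-0.0129,0,0.0308],[-0.0129,0,0.0308]],"delta_rot":[[0,0.0056,0],[0,0.0111,0],[0,0.0167,0],[0,0.0222,0],[0,0.0222,0]]}'; python3 tip.py
python3 -m inch '{"slide":[[0,0,-0.01],[0,0,-0.02],[0,0,-0.02]],"delta_rot":[[0,0,0],[0,0,0],[0,0,0]]}' | head -1; python3 tip.py
```

```text
clock: 12.45
position: [0.6066, -0.1906, 0.1008]
eef_rot: [0.974, -0.221, -0.051, -0.011]
ft_force: [-5.9, 2.9, 4.1]
width: 0.731
gripper_force: 79.7
tip [-87.06   0.53  52.02] F low [ 6.6 -0.1  4.1]
clock: 12.75
tip [-87.9    0.55  55.52] F low [-0.6  0.7 -9. ]
```

```bash
python3 -m inch '{"slide":[[0.002,0,0.01],[0.004,0,0.02],[0.004,0,0.02]],"delta_rot":[[0,0,0],[0,0,0],[0,0,0]]}' | head -1; python3 tip.py
python3 -m inch '{"slide":[[0,0,0],[0,0,0],[0,0,0],[0,0,0],[0,0,0]],"delta_rot":[[0,0,0],[0,0,0],[0,0,0],[0,0,0],[0,0,0]]}' -1
python3 -m inch '{"slide":[[0,0,-0.1],[0,0,-0.3],[0,0,-0.5],[0,0,-0.7],[0,0,-0.7],[0,0,-0.7]],"delta_rot":[[0,0,0],[0,0,0],[0,0,0],[0,0,0],[0,0,0],[0,0,0]]}'
python3 - <<'E'
from h import *
L=R.from_euler("z",LY,degrees=True)
rows(LOW+L.apply([.093,0,.22]),down(LY-180))
im=[camera(n)[:,:,::-1] for n in("wrist","scene","side")]
A=cv2.resize(im[1][100:220,275:435],(400,300));D=cv2.resize(im[2][165:270,235:375],(400,300))
cv2.imwrite("pics/m5.png",np.vstack([np.hstack([A,D]),np.hstack([cv2.resize(im[0],(400,300)),cv2.resize(im[0][60:210,180:380],(400,300))])]))
E
```

```text
clock: 13.05
tip [-87.21   0.54  51.94] F low [12.5  0.1 11.3]
clock: 13.55
position: [0.6078, -0.1912, 0.1007]
eef_rot: [0.974, -0.221, -0.05, -0.011]
ft_force: [0.5, -0.1, 0.7]
width: 1.0
gripper_force: 0.0
clock: 14.15
position: [0.6209, -0.1975, 0.2403]
eef_rot: [0.974, -0.221, -0.05, -0.011]
ft_force: [0.3, 0.8, -1.3]
width: 0.996
gripper_force: 0.0
at [ 0.6209 -0.1975  0.2403] t 14.15 slide [-0.5546  0.0016  0.159 ] rot [-0.0001  0.0326 -0.0016]
```

View pics/m5.png

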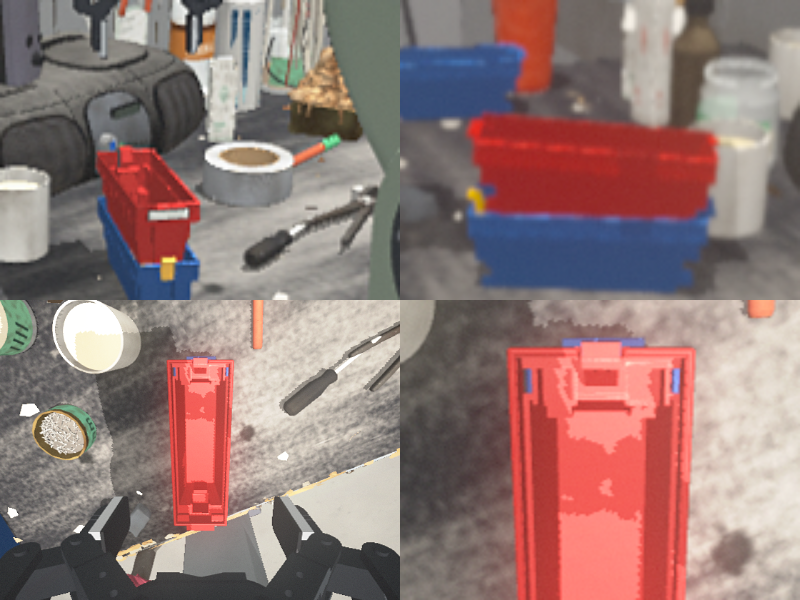

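```bash
python3 -m inch '{"slide":[[-0.15,0,0],[-0.35,0,0],[-0.555,0.0016,0],[-0.555,0.0016,0.1],[-0.555,0.0016,0.16],[-0.555,0.0016,0.16],[-0.555,0.0016,0.16]],"delta_rot":[[0,0.01,0],[0,0.02,0],[0,0.0326,0],[0,0.0326,0],[0,0.0326,0],[0,0.0326,0],[0,0.0326,0]]}' 1
python3 - <<'E'
from h import *
L=R.from_euler("z",LY,degrees=True)
rows(LOW+L.apply([.093,0,.15]),down(LY-180))
E
```

```text
clock: 15.0
position: [0.5182, -0.1487, 0.2194]
eef_rot: [0.975, -0.222, -0.001, -0.0]
ft_force: [0.6, -0.0, 0.4]
width: 0.001
gripper_force: 0.0
at [ 0.5182 -0.1487  0.2194] t 15.0 slide [ 1.200e-03 -3.000e-04  3.472e-01] rot [ 0.0001  0.0005 -0.0016]
```

```bash
python3 -m inch '{"slide":[[0,0,0.1],[0,0,0.2],[0,0,0.3],[0,0,0.347],[0,0,0.347]],"delta_rot":[[0,0,0],[0,0,0],[0,0,0],[0,0,0],[0,0,0]]}' | sed -n 2,4p
for k in 1 2 ; do python3 -m inch '{"slide":[[0,0,0.02],[0,0,0.04],[0,0,0.06],[0,0,0.06]],"delta_rot":[[0,0,0],[0,0,0],[0,0,0],[0,0,0]]}' | sed -n 2,4p; done
```

```text
position: [0.5179, -0.1486, 0.1496]
eef_rot: [0.975, -0.222, -0.001, -0.0]
ft_force: [0.2, 0.5, 0.3]
position: [0.5179, -0.1485, 0.1379]
eef_rot: [0.975, -0.222, -0.001, -0.0]
ft_force: [-0.7, -0.2, 0.2]
position: [0.5178, -0.1485, 0.1256]
eef_rot: [0.975, -0.222, -0.001, -0.0]
ft_force: [-0.5, 0.0, 0.0]
```

```bash
python3 - <<'E'
from h import *
c=calibration("side");L=R.from_euler("z",LY,degrees=True)
for t in(0,2,4,5,6,8):
    Rr=R.from_euler("z",LY-180,degrees=True)*R.from_euler("y",t,degrees=True)
    tip=LOW+L.apply([-.088,0,.052])
    P=[tip+Rr.apply([-.095-.087,s*.032,.07]) for s in(1,-1)]
    print(t,proj(c,P).round(1).tolist(),(np.array(P)[0,2]).round(4),L.inv().apply(P[0]-LOW)[0].round(4))
b=camera("side")[:,:,::-1].copy();cv2.imwrite("pics/side6.png",b)
m=cv2.inRange(cv2.cvtColor(b,cv2.COLOR_BGR2HSV),(0,150,60),(8,255,255))[195:240,250:370]
print([(int(x)+250,int(np.nonzero(m[:,x])[0][0])+195) for x in range(0,120,8) if m[:,x].any()])
print(proj(c,[sense()["position"]]))
E
```

```text
0 [[262.2, 209.4], [258.9, 219.5]] 0.122 0.094
2 [[263.2, 206.9], [259.9, 216.9]] 0.1283 0.0914
4 [[264.4, 204.5], [261.1, 214.3]] 0.1345 0.0887
5 [[265.0, 203.3], [261.7, 213.0]] 0.1376 0.0872
6 [[265.6, 202.1], [262.4, 211.8]] 0.1406 0.0857
8 [[266.9, 199.7], [263.8, 209.3]] 0.1466 0.0825
[(258, 215), (266, 212), (274, 209), (282, 195), (290, 209), (298, 209), (306, 209), (314, 210), (322, 211), (330, 210), (338, 211)]
[[260.81600037 212.7013182 ]]
```

```bash
for k in 1 2 3; do python3 -m inch '{"slide":[[0,0,0.005],[0,0,0.01],[0,0,0.01]],"delta_rot":[[0,0,0],[0,0,0],[0,0,0]]}' | sed -n '2p;4p'; done
```

```text
position: [0.518, -0.1485, 0.1241]
ft_force: [-0.4, -0.0, -0.7]
position: [0.518, -0.1486, 0.1221]
ft_force: [0.2, -1.0, 0.5]
position: [0.5181, -0.1486, 0.1216]
ft_force: [-7.8, 3.6, 35.3]
```

```bash
python3 -m inch '{"slide":[[0,0,-0.1],[0,0,-0.3],[0,0,-0.5],[0,0,-0.7],[0,0,-0.7],[0,0,-0.7]],"delta_rot":[[0,0,0],[0,0,0],[0,0,0],[0,0,0],[0,0,0],[0,0,0]]}' | sed -n 2,4p
python3 - <<'E'
from h import *
im=[camera(n)[:,:,::-1].copy() for n in("wrist","scene","side")]
b=im[2];cv2.imwrite("pics/side7.png",b)
m=cv2.inRange(cv2.cvtColor(b,cv2.COLOR_BGR2HSV),(0,150,60),(8,255,255))[195:250,250:370]
print([(int(x)+250,int(np.nonzero(m[:,x])[0][0])+195,int(np.nonzero(m[:,x])[0][-1])+195) for x in range(0,120,8) if m[:,x].any()])
A=cv2.resize(im[1][150:210,295:375],(400,300),interpolation=2);D=cv2.resize(b[190:250,245:325],(400,300),interpolation=2);F=cv2.resize(b[190:250,295:375],(400,300),interpolation=2)
cv2.imwrite("pics/m7.png",np.vstack([np.hstack([A,D]),np.hstack([cv2.resize(im[0],(400,300)),F])]))
E
```

```text
position: [0.5182, -0.1485, 0.2605]
eef_rot: [0.975, -0.222, 0.0, -0.0]
ft_force: [0.4, 0.3, -0.3]
[(258, 211, 217), (266, 209, 231), (274, 209, 237), (282, 195, 237), (290, 210, 237), (298, 209, 238), (306, 210, 238), (314, 210, 239), (322, 211, 239), (330, 210, 239), (338, 211, 236)]
```

View pics/m7.png

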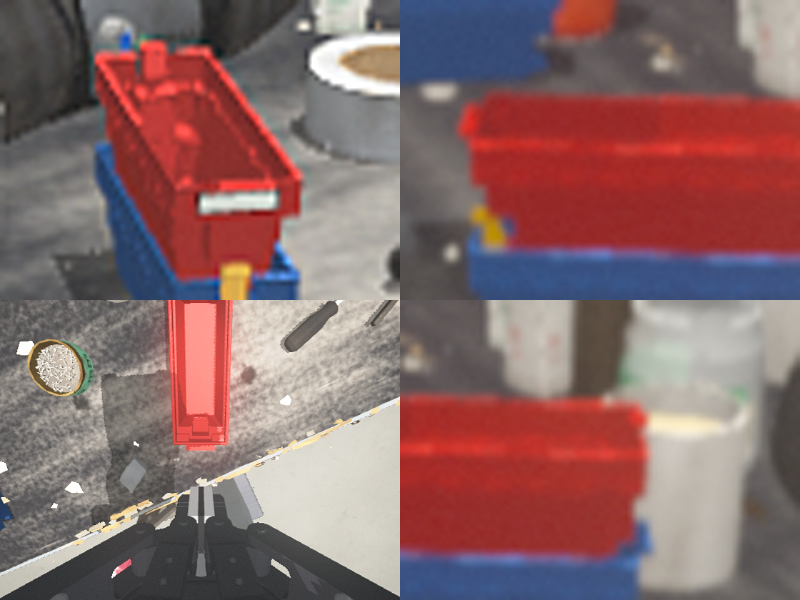

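```bash
python3 - <<'E'
from h import *
def st(i,x,y,w,h):
    m=cv2.inRange(cv2.cvtColor(i[y:y+h,x:x+w].copy(),cv2.COLOR_BGR2HSV),(18,140,90),(32,255,255));ys,xs=np.nonzero(m);return len(xs),xs.min()+x,xs.max()+x,ys.min()+y,ys.max()+y,[int(np.nonzero(r)[0][0])+x if r.any() else 0 for r in m]
for n in("side0","side6","side7"):print(n,st(cv2.imread(f"pics/{n}.png"),250,225,25,18))
sc=camera("scene")[:,:,::-1]
for n,i in(("s0",cv2.imread("pics/scene0.png")),("s7",sc)):print(n,st(i,332,195,25,25))
c=calibration("side");L=R.from_euler("z",LY,degrees=True)
print(proj(c,[LOW+L.apply([x,0,.07]) for x in(.09,.0965)]).round(2).tolist())
E
```

```text
side0 (30, np.int64(259), np.int64(265), np.int64(231), np.int64(238), [0, 0, 0, 0, 0, 0, 260, 259, 259, 260, 262, 262, 262, 262, 0, 0, 0, 0])
side6 (28, np.int64(258), np.int64(264), np.int64(231), np.int64(238), [0, 0, 0, 0, 0, 0, 260, 259, 258, 260, 261, 261, 261, 262, 0, 0, 0, 0])
side7 (22, np.int64(259), np.int64(265), np.int64(232), np.int64(238), [0, 0, 0, 0, 0, 0, 0, 260, 259, 260, 262, 262, 262, 263, 0, 0, 0, 0])
s0 (34, np.int64(339), np.int64(344), np.int64(203), np.int64(211), [0, 0, 0, 0, 0, 0, 0, 0, 340, 339, 340, 340, 339, 339, 340, 340, 340, 0, 0, 0, 0, 0, 0, 0, 0])
s7 (40, np.int64(339), np.int64(344), np.int64(203), np.int64(211), [0, 0, 0, 0, 0, 0, 0, 0, 341, 339, 339, 340, 339, 339, 339, 340, 340, 0, 0, 0, 0, 0, 0, 0, 0])
[[262.73, 234.9], [259.99, 234.82]]
```

```bash
python3 -c "
from plant import *
print(sense()['clock'],finish_job())"
```

```text
the job is handed in; nothing more can be done
18.05 None
```

I handed the job in at 18 s: in the last pictures the red bin stands half-turned and level on the full bin, toes under the hooks (an upward tug met resistance) and the catch sprung shut. `finish_job` returned no verdict, and I did not re-measure the loose items on the bench after placing.

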